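# Reassemble a vacuum manifold: plugs seated, cartridges pressed on, valves shut

## Robot

A 6-joint arm with a two-finger parallel gripper is mounted at the origin on a cart in front of the work surface, level with it; the furniture and walls round the work are solid. World frame = base frame: x ahead of the robot, y to its left, z up, the work surface at z = 0. Lengths are in mm, angles in rad, forces in N, time in s.
With the tool pointing down it reaches from about 275 to 825 mm from the base axis. Payload 5.2 kg.
Tool frame: the origin (TCP) lies at the very end of the fingers, on their centre line; the grasp point (between the pads) lies 19 mm behind it; z points along the fingers, y is the line along which they close (so a half turn about z gives the same grasp; the last joint's range is limited). The gripper opens to 93 mm and grips with 3 to 60 N. Pads are 15 mm wide; open, the fingers measure 128 mm over their backs; the gripper's body (75 mm by 188 mm) begins 65 mm behind the grasp point.
Start: joints at [-1.381, 0.259, 1.535, -0, 1.348, -0.203], TCP at [210.548, -508.109, 218.653] pointing down, gripper open.
Joint ranges: [-3.14, 3.14], [-0.91, 2.08], [0.19, 2.58], [-1.22, 4.36], [0.22, 2.71], [-3.12, 3.12]. Speed limits (rad/s): [2.57, 2.57, 3.14, 3.14, 3.14, 3.14].

## Interface

Orientations are given as [roll, pitch, yaw] about the fixed x, y, z axes, in that order (R = Rz(yaw) Ry(pitch) Rx(roll)).
In Python, from bench import robot gives the robot as it stands. The module is installed in compiled form; this text tells all that it offers. Calls block until the motion is done:
- robot.move_ptp(position, orientation): joint-space move of the TCP to a pose.
- robot.move_linear(position, ori=None, speed=150, f_stop=None): straight line of the TCP; ori=None keeps the orientation; speed is the mean speed in mm/s. With f_stop (N) it stops when the force on the tool has changed by that much, and returns True; else False.
- robot.move_j(angles): joint-space move.
- robot.move_gripper(opening): opening from 0.0 (shut) to 1.0 (fully open); the grip force is fixed at half the most; returns when the fingers have stopped.
- robot.sleep(seconds).
- robot.inverse_kinematics(position, orientation): joint angles nearest the present ones, or None.
- robot.get_image(name): name is "scene" or "top"; returns a dict with "img" (400x640x3 uint8, blue, green, red), "fovy" (degrees; the focal length in pixels is half the picture's height over the tangent of half this angle, whatever the lens; pixels are square), "cx", "cy" (the principal point, pixels), "eye" and "orientation" of the camera in the world. Camera axes: x right, y down, z forward; pixel columns grow to the right and rows downward; lengths in mm; the calibration is good to about 2 mm. A picture is of the moment at which its call begins. There is no depth.
A pose or a line that the arm cannot do raises robot.MotionError and nothing moves.
- robot.hand_in(): hands the job in; it is judged then, once.
Readings, each from a call of its own:
- robot.current_t(): time.
- robot.current_qpos(): joint angles.
- robot.current_joint_vel(): joint speeds.
- robot.current_joint_efforts(): joint torques, N m.
- robot.current_tcp_pos(): TCP position.
- robot.current_eef_rot(): TCP orientation.
- robot.current_contact_force(): force on the tool from outside, world axes, zero at the start.
- robot.current_ft_torque(): the same for the moment, N m.
- robot.current_gripper_width(): opening from 0.0 (shut) to 1.0 (fully open).
- robot.current_finger_force(): force on a finger pad.
Only numpy, scipy, OpenCV 4.12 (cv2) and the standard library are available. Lean on these libraries where they do the work, as an engineer would, in place of code of your own. Each camera call takes 0.05 s, during which the arm holds its last target. There are 200 camera calls.

## Task

Put the washed vacuum manifold back together: lower each of the three valve plugs from the drain rack into a tapered valve barrel with its handle pointing at that station's spigot (valve open, so that no air gets trapped) and seat it fully home. Once all three are in, press every filter cartridge that is there onto a spigot, upright and right down to its shoulder so that friction holds it, with the valves still open. Then turn each plug a quarter turn in its seat, without lifting it out, to show that it moves free and to shut it, so that all handles lie along the length of the manifold; any plug fits any barrel and any cartridge any spigot, and the beakers and the jar are to be left alone.

Things in the scene. Friction and masses are not known exactly. Their poses are not given: they have to be found in the camera images.
- manifold: vacuum manifold, fixed: low box, 150 mm (its x) by 270 mm (its y, the length), glass sides and a white lid whose top is 50 mm above the worktop. Origin at the centre of its underside, x from the barrel row to the spigot row (away from the robot at yaw 0), y along its length. On the lid stand three stations 85 mm apart along y, each with a valve barrel at x = -38 mm and a spigot at x = +38 mm, joined by a tube
- barrel_0 (a point): centre of the rim of valve barrel 0 (at manifold y = -85 mm), 88 mm above the worktop: white boss 41 mm wide with a tapered bore, 24.9 mm wide at the rim and 17.1 mm at its foot 28 mm below, open under that. A seated plug's origin lies 32 mm below this point and its collar then stands 4 mm above the rim
- barrel_1 (a point): centre of the rim of valve barrel 1 (at manifold y = 0 mm), 88 mm above the worktop: white boss 41 mm wide with a tapered bore, 24.9 mm wide at the rim and 17.1 mm at its foot 28 mm below, open under that. A seated plug's origin lies 32 mm below this point and its collar then stands 4 mm above the rim
- barrel_2 (a point): centre of the rim of valve barrel 2 (at manifold y = 85 mm), 88 mm above the worktop: white boss 41 mm wide with a tapered bore, 24.9 mm wide at the rim and 17.1 mm at its foot 28 mm below, open under that. A seated plug's origin lies 32 mm below this point and its collar then stands 4 mm above the rim
- spigot_0 (a point): centre of the shoulder of spigot 0 (at manifold y = -85 mm), 80 mm above the worktop: pillar 26 mm wide whose flat top is the shoulder, and on it an upright metal cone 25 mm tall, 17 mm wide at the shoulder, 15.8 mm at 20 mm height, with a chamfered tip 9 mm wide
- spigot_1 (a point): centre of the shoulder of spigot 1 (at manifold y = 0 mm), 80 mm above the worktop: pillar 26 mm wide whose flat top is the shoulder, and on it an upright metal cone 25 mm tall, 17 mm wide at the shoulder, 15.8 mm at 20 mm height, with a chamfered tip 9 mm wide
- spigot_2 (a point): centre of the shoulder of spigot 2 (at manifold y = 85 mm), 80 mm above the worktop: pillar 26 mm wide whose flat top is the shoulder, and on it an upright metal cone 25 mm tall, 17 mm wide at the shoulder, 15.8 mm at 20 mm height, with a chamfered tip 9 mm wide
- rack: drain rack, fixed: aluminium plate 75 mm by 205 mm (long along its y), top 55 mm above the worktop, with three 29 mm holes on its centre line at y = -70, 0 and +70 mm, in which the plugs hang by their collars
- plug_a: white taper valve plug, 70 mm tall, 50 g, hung upright in the rack, handle roughly along the rack. Origin at the centre of its small lower end, z up: cone 16 mm wide at z=0, 26 mm at z=36; collar 31 mm wide, z=36 to 39.5; paddle handle 44 mm long (plug's x), 12 mm thick (y; grip here), z=45 to 70. Open: handle along the manifold's x; shut: along its y. It seats and turns with little force
- plug_b: white taper valve plug, 70 mm tall, 50 g, hung upright in the rack, handle roughly along the rack. Origin at the centre of its small lower end, z up: cone 16 mm wide at z=0, 26 mm at z=36; collar 31 mm wide, z=36 to 39.5; paddle handle 44 mm long (plug's x), 12 mm thick (y; grip here), z=45 to 70. Open: handle along the manifold's x; shut: along its y. It seats and turns with little force
- plug_c: white taper valve plug, 70 mm tall, 50 g, hung upright in the rack, handle roughly along the rack. Origin at the centre of its small lower end, z up: cone 16 mm wide at z=0, 26 mm at z=36; collar 31 mm wide, z=36 to 39.5; paddle handle 44 mm long (plug's x), 12 mm thick (y; grip here), z=45 to 70. Open: handle along the manifold's x; shut: along its y. It seats and turns with little force
- cartridge_a: round filter cartridge, 42 mm tall, 40 g, upright on the worktop; one to three are there. Origin at the centre of its open lower end, z up: squat body 42 mm wide, z=0 to 33 (grip here), with a tapered socket 26 mm deep, 16.7 mm wide at its mouth; inlet tube 15 mm wide on top to z=42. Merely set on a spigot it stops about 3 mm above the shoulder; 10 to 15 N drives it down to the shoulder (origin at the spigot point)
- cartridge_b: round filter cartridge, 42 mm tall, 40 g, upright on the worktop; one to three are there. Origin at the centre of its open lower end, z up: squat body 42 mm wide, z=0 to 33 (grip here), with a tapered socket 26 mm deep, 16.7 mm wide at its mouth; inlet tube 15 mm wide on top to z=42. Merely set on a spigot it stops about 3 mm above the shoulder; 10 to 15 N drives it down to the shoulder (origin at the spigot point)
- cartridge_c: round filter cartridge, 42 mm tall, 40 g, upright on the worktop; one to three are there. Origin at the centre of its open lower end, z up: squat body 42 mm wide, z=0 to 33 (grip here), with a tapered socket 26 mm deep, 16.7 mm wide at its mouth; inlet tube 15 mm wide on top to z=42. Merely set on a spigot it stops about 3 mm above the shoulder; 10 to 15 N drives it down to the shoulder (origin at the spigot point)
- beaker_100: glass beaker, 55 mm wide, 66 mm tall, a bystander; origin at the centre of its underside
- septa_jar: white jar with a screw lid, 58 mm wide, 50 mm tall, a bystander; origin at the centre of its underside
- beaker_50: glass beaker, 46 mm wide, 56 mm tall, a bystander; origin at the centre of its underside

How it is judged:
By the outcome, as a careful person would: the job done as asked, in the order asked, and still so for the second after the job is handed in, with the robot touching nothing.
Of cartridge_a, cartridge_b, cartridge_c only 1 to 3 are there at a start; the rules pass over those that are not, and their reading is None.
At some moment in a run one of cartridge_a, cartridge_b, cartridge_c may be knocked a few centimetres aside while the robot is not near it.
It also fails if it takes over 210 s, if anything falls off the work surface, if the arm or the gripper's body presses on something with over 40 N, if the wrist force passes 120 N, or if a joint passes its speed limit or range.

## Working session

There is one attempt and no reset: what is moved stays moved. The work goes in short steps, each a Python script; the robot and the scene stay as the last script left them, time stands still between calls to the robot, and variables do not carry over. Pictures are saved under pics/ and viewed, at most 14 in all, crops included, and the job is handed in when it is done.

```bash
mkdir -p pics; cat > h.py <<'E'
import numpy as np, cv2
from bench import robot
from scipy.spatial.transform import Rotation as R
def cam(n):
    d=robot.get_image(n); d['f']=200/np.tan(np.radians(d['fovy'])/2)
    o=np.array(d['orientation']); d['R']=o if o.shape==(3,3) else R.from_euler('xyz',o).as_matrix(); return d
def onz(d,u,v,z):
    r=d['R']@np.array([(u-d['cx'])/d['f'],(v-d['cy'])/d['f'],1.]); e=np.array(d['eye'])
    return (e+r*(z-e[2])/r[2])[:2]
def proj(d,p):
    q=d['R'].T@(np.array(p,float)-d['eye']); return q[:2]/q[2]*d['f']+[d['cx'],d['cy']]
E
python3 - <<'E'
from h import *
for n in('scene','top'):
    d=cam(n); cv2.imwrite(f'pics/{n}0.png',d['img']); print(n,d['fovy'],d['cx'],d['cy'],d['eye'],d['orientation'])
print(robot.current_eef_rot(),robot.current_t())
E
```

```text
scene 48.532456858115836 322.4371672381955 194.4342284876999 [ 136.62831239  819.36109526 1174.6616687 ] [-2.42205897 -0.01988148 -2.64977264]
top 42.30469892280784 315.1196514342993 199.54790466350943 [ 282.40572648 -105.83436194 1804.60049857] [-2.9831506   0.0648483  -1.56686042]
[-3.14000062e+00 -3.24148713e-04  3.92822509e-01] 0.1
```

View pics/scene0.png

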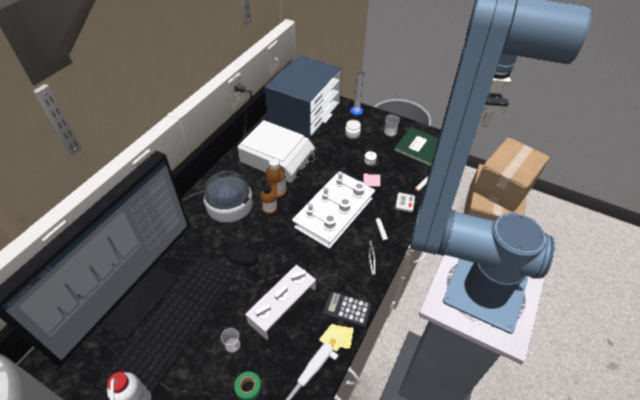

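View pics/top0.png

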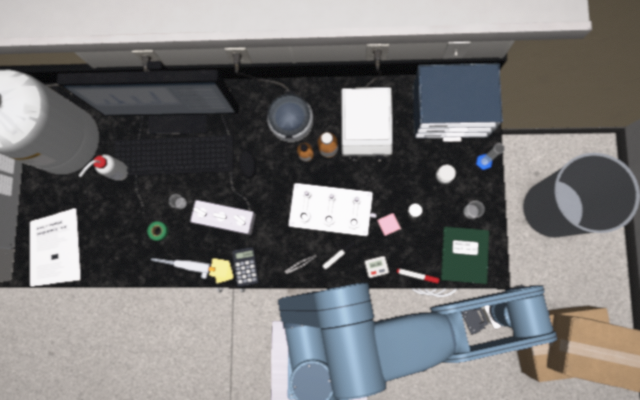

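```bash
python3 - <<'E'
import cv2
a=cv2.imread('pics/top0.png')[150:290,150:510]; b=cv2.imread('pics/scene0.png')[100:350,230:430]
cv2.imwrite('pics/topc.png',cv2.resize(a[:, :],(792,308),interpolation=cv2.INTER_CUBIC))
cv2.imwrite('pics/scenec.png',cv2.resize(b,(480,600),interpolation=cv2.INTER_CUBIC))
E
```

```text
(no output)
```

View pics/topc.png

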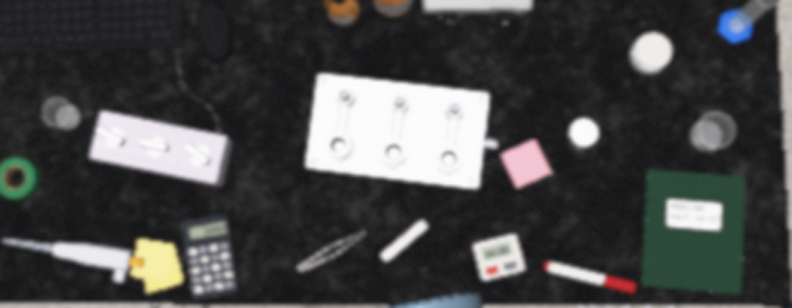

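View pics/scenec.png

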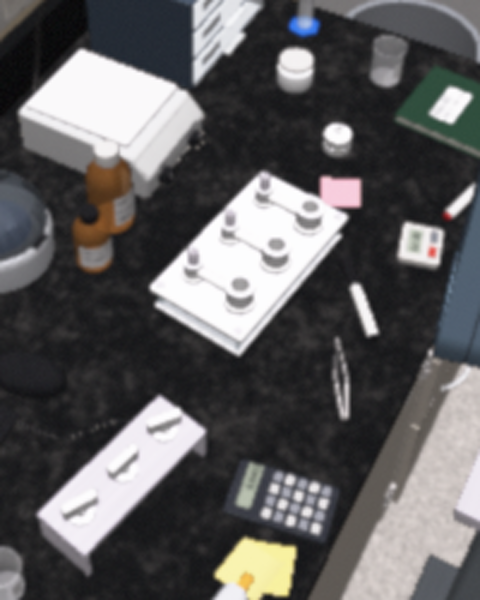

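```bash
cat > m.py <<'E'
from h import *
def blob(d,lo,roi,z,hi=256):
    x0,y0,x1,y1=roi; g=d['img'][y0:y1,x0:x1].min(2)
    g=cv2.resize(g,None,fx=4,fy=4,interpolation=cv2.INTER_LINEAR)
    m=((g>=lo)&(g<hi)).astype(np.uint8)
    cs,_=cv2.findContours(m,cv2.RETR_EXTERNAL,cv2.CHAIN_APPROX_NONE); c=max(cs,key=cv2.contourArea)[:,0].astype(float)
    c=(c+.5)/4-.5+[x0,y0]
    return np.array([onz(d,u,v,z) for u,v in c]),c
def rect(P):
    (cx,cy),(w,h),a=cv2.minAreaRect(P.astype(np.float32))
    if w<h: w,h,a=h,w,a+90
    return np.round([cx,cy,w,h,(a+90)%180-90],1)
E
python3 - <<'E'
from m import *
t=cam('top');s=cam('scene')
for th in(110,130,150): print('lid',rect(blob(t,th,(270,170,373,245),50)[0]),'rack t',rect(blob(t,th,(180,190,262,242),55)[0]))
for n,d,roi in(('t',t,(405,198,427,222)),('s',s,(355,145,385,170))):
    for z in (33,):
        print('cart',n,rect(blob(d,130,roi,z)[0]))
print('jar',rect(blob(t,130,(430,160,460,190),50)[0]))
print(t['img'][205:232,195:250].min(2)[::3,::3])
print([proj(t,(x,y,0)).round() for x,y in((500,0),(500,-300))])
# big crops
def up(d,r,f,n): x0,y0,x1,y1=r; cv2.imwrite(n,cv2.resize(d['img'][y0:y1,x0:x1],None,fx=f,fy=f,interpolation=cv2.INTER_CUBIC))
up(t,(185,180,375,245),4,'/tmp/a.png');up(s,(240,165,380,340),4,'/tmp/b.png')
a=cv2.imread('/tmp/a.png');b=cv2.imread('/tmp/b.png');print(a.shape,b.shape)
E
```

```text
lid [530.  -46.  285.2 157.1  82.8] rack t [505.1 333.  214.5  81.6  78.3]
lid [529.9 -46.5 284.1 155.3  82.8] rack t [505.1 333.3 211.8  79.6  78.3]
lid [529.9 -46.9 283.1 153.8  82.8] rack t [505.2 333.6 209.4  77.5  78.3]
cart t [ 527.9 -331.9   46.5   46.2  -46.4]
cart s [ 523.5 -321.3   68.2   44.8  -83.9]
jar [ 650.9 -437.3   65.7   58.6  -45.4]
[[207 234 234 233 233 232 227 213 181 137  92  59  42  29  23  21  22  26
   43]
 [237 231 243 240 233 232 232 232 231 232 230 224 210 167 129  79  47  31
   60]
 [229 248 245 240 232 233 232 231 234 236 233 232 232 232 232 230 223 208
  171]
 [235 245 247 229 213 232 239 248 246 246 227 232 232 233 229 232 232 232
  232]
 [235 236 237 226 233 234 230 230 235 243 210 230 233 242 245 241 247 233
  231]
 [233 233 233 232 232 233 233 235 246 244 232 234 234 233 241 249 238 231
  227]
 [111 148 191 219 230 231 231 231 231 232 233 233 230 234 245 247 230 221
  209]
 [ 25  26  30  44  73 115 154 201 220 230 232 232 232 232 234 235 230 233
  183]
 [ 27  22  25  26  28  32  25  28  45  73 121 161 207 223 230 231 232 231
  152]]
[array([319., 219.]), array([405., 219.])]
(260, 760, 3) (700, 560, 3)
```

View /tmp/a.png

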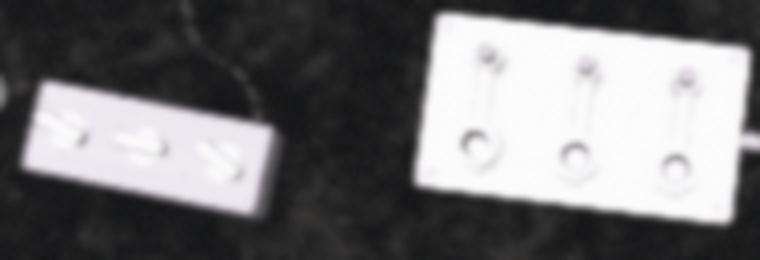

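```bash
python3 - <<'E'
import cv2
b=cv2.imread('/tmp/b.png'); cv2.imwrite('pics/bman.png',cv2.resize(b[:380,180:560],None,fx=1.5,fy=1.5))
E
```

```text
(no output)
```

View pics/bman.png

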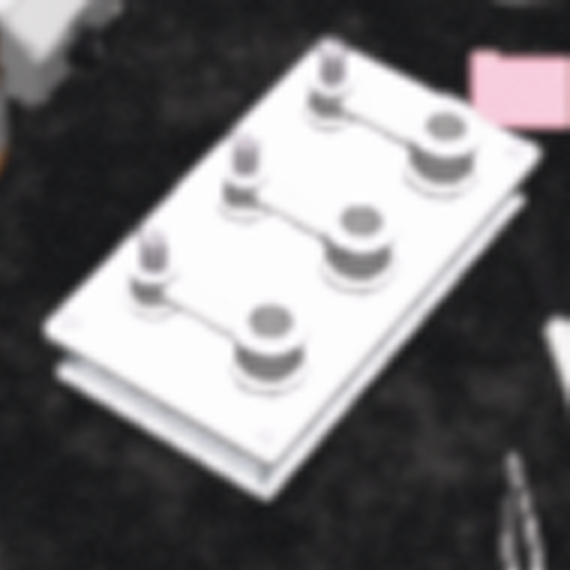

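```bash
python3 - <<'E'
from m import *
t=cam('top');s=cam('scene')
c=np.array([(437,12),(748,46),(735,223),(415,186)])/4+[185-.375,180-.375]
P=np.array([onz(t,u,v,50) for u,v in c]);print(P.round(1),P.mean(0),[np.linalg.norm(P[i]-P[i-1]).round(1) for i in range(4)])
# scene holes
B=[]
for u,v in((359.3,186.3),(345.2,201.7),(330.2,218.5)):
    x0,y0=int(u)-8,int(v)-6
    g=s['img'][y0:y0+13,x0:x0+17].min(2)
    g=cv2.resize(g,None,fx=8,fy=8,interpolation=cv2.INTER_CUBIC)
    for th in(195,):
        n,l,st,ce=cv2.connectedComponentsWithStats((g<th).astype(np.uint8))
        i=l[int((v-y0+.5)*8),int((u-x0+.5)*8)]
        cc=(ce[i]+.5)/8-.5+[x0,y0]; w=np.array([onz(s,*( (np.array(q)+.5)/8-.5+[x0,y0]),88) for q in np.argwhere(l==i)[:,::-1]])
        p=onz(s,*cc,88);print(cc.round(2),st[i],p.round(1),np.ptp(w,axis=0).round(1));B.append(p)
B=np.array(B);print(np.diff(B,axis=0),np.linalg.norm(np.diff(B,axis=0),axis=1),np.degrees(np.arctan2(*(B[2]-B[0])[::-1])))
for b in B: print('proj top',(proj(t,(*b,88))-[185,180])*4)
x=s['img'][255:340,240:320].astype(int); y=t['img'][195:240,185:260].astype(int)
f=lambda x,k:cv2.resize(np.clip((x-150)*2.4,0,255).astype(np.uint8),None,fx=k,fy=k,interpolation=cv2.INTER_CUBIC)
A=f(x,5);Bm=f(y,5);o=np.zeros((A.shape[0],800,3),np.uint8);o[:,:400]=A;o[:Bm.shape[0],410:785]=Bm
cv2.imwrite('pics/rack.png',o)
E
```

```text
[[ 622.9   83.4]
 [ 590.9 -184.8]
 [ 439.  -171.9]
 [ 471.2  100.7]] [530.987568   -43.15670788] [np.float64(152.6), np.float64(270.1), np.float64(152.5), np.float64(274.5)]
[358.85 185.65] [  42   32   50   34 1308] [ 480.  -123.5] [20.3 19.4]
[344.77 201.34] [  40   37   52   37 1537] [490.6 -39.3] [20.6 20.1]
[329.62 218.08] [  38   33   55   40 1766] [501.6  45. ] [21.1 20.6]
[[10.62183318 84.19685325]
 [10.96109353 84.36163783]] [84.86420586 85.07074414] 82.70331554418843
proj top [676.21447154 168.32344941]
proj top [575.12786447 156.04475209]
proj top [474.67719211 143.46644976]
```

View pics/rack.png

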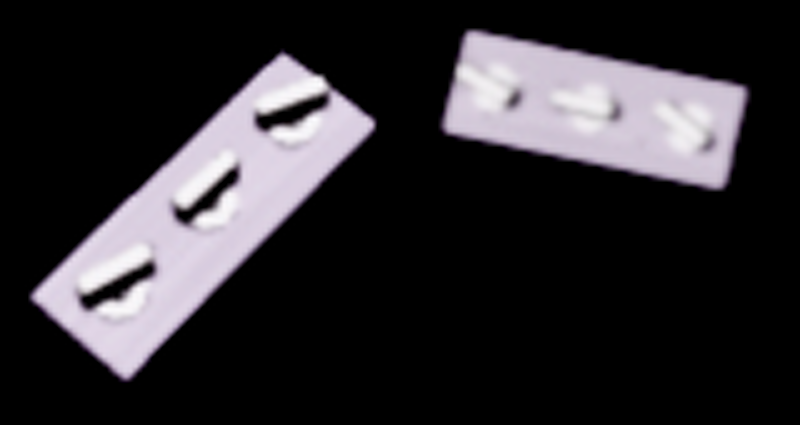

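```bash
python3 - <<'E'
from m import *
t=cam('top');s=cam('scene')
def rep(n,d,o,ps,z):
    for a,b in ps:
        A,B=[onz(d,*((np.array(q)+.5)/5-.5+o),z) for q in(a,b)]
        print(n,((A+B)/2).round(1),np.linalg.norm(A-B).round(1),np.degrees(np.arctan2(*(A-B)[::-1])).round(1))
rep('s',s,np.array([240,255]),[((82,284),(150,250)),((179,200),(234,157)),((259,112),(323,85))],89)
rep('t',t,np.array([185,195]),[((48,70),(110,92)),((142,94),(206,107)),((247,106),(300,142))],89)
c=[(283,54),(375,124),(126,381),(32,297)]
P=np.array([onz(s,*((np.array(q)+.5)/5-.5+[240,255]),55) for q in c])
c=[(57,30),(337,88),(314,188),(34,131)]
Q=np.array([onz(t,*((np.array(q)+.5)/5-.5+[185,195]),55) for q in c])
for X in(P,Q): print(X.mean(0).round(1),[np.linalg.norm(X[i]-X[i-1]).round(1) for i in range(4)])
a=np.radians(-11.7)
for M in(P.mean(0),Q.mean(0)): print([(M+np.array([-np.sin(a),np.cos(a)])*k).round(1) for k in(70,0,-70)])
E
```

```text
s [515.9 400.2] 39.6 58.4
s [501.6 332.4] 38.9 71.3
s [486.5 266.9] 39.5 55.0
t [520.4 398.1] 46.2 70.6
t [506.7 332. ] 45.3 78.4
t [490.4 263.2] 44.4 56.3
[502.2 332.5] [np.float64(202.0), np.float64(71.6), np.float64(202.6), np.float64(72.3)]
[505.2 332.9] [np.float64(72.0), np.float64(202.5), np.float64(70.6), np.float64(201.2)]
[array([516.4, 401.1]), array([502.2, 332.5]), array([488., 264.])]
[array([519.4, 401.4]), array([505.2, 332.9]), array([491. , 264.3])]
```

```bash
cat >> h.py <<'E'
YM=np.radians(-7.28)
def down(yaw): return [np.pi,0,yaw]
def go(x,y,z,yaw=None,v=150,f=None):
    return robot.move_linear([x,y,z],None if yaw is None else down(yaw),speed=v,f_stop=f)
def man(x,y,c=(492.,-38.9)):  # manifold xy (rel. to barrel 1) -> world
    return np.array(c)+R.from_euler('z',YM).as_matrix()[:2,:2]@np.array([x,y])
def st(n): print(n,robot.current_tcp_pos().round(1) if hasattr(robot.current_tcp_pos(),'round') else np.round(robot.current_tcp_pos(),1),'F',np.round(robot.current_contact_force(),1),'w',round(robot.current_gripper_width(),3),'ff',np.round(robot.current_finger_force(),1),'t',round(robot.current_t(),1))
E
python3 - <<'E'
from m import *
s=cv2.imread('pics/scene0.png');d=cam('scene')
for u,v in((56.5+240-.0,0),):pass
for nm,(u,v) in zip('123',((263.8,311.5),(281.4,293),(298.2,276.5))):
    x0,y0=int(u)-13,int(v)-11
    g=cv2.resize(s[y0:y0+22,x0:x0+26].min(2),None,fx=8,fy=8,interpolation=cv2.INTER_CUBIC)
    n,l,stt,ce=cv2.connectedComponentsWithStats((g<175).astype(np.uint8))
    i=min(range(1,n),key=lambda k:np.hypot(*(ce[k]-[(u-x0)*8,(v-y0)*8]))-.0*stt[k,4] if stt[k,4]>200 else 1e9)
    q=np.argwhere(l==i)[:,::-1]; 
    W=np.array([onz(d,*((p+.5)/8-.5+[x0,y0]),77) for p in q]); w,V=np.linalg.eigh(np.cov(W.T));a=V[:,1]
    print(nm,stt[i],W.mean(0).round(1),np.degrees(np.arctan2(a[1],a[0])).round(1)%180,np.sqrt(w*12).round(1))
q0=robot.current_qpos()
for p,yw in(((490,264,200),1.05),((517,400,61),1.1),((*man(0,85),200),YM),((*man(0,0),98),YM),((*man(0,-85),98),YM+np.pi/2),((*man(0,85),98),YM+np.pi/2),((*man(0,85),98),YM-np.pi/2)):
    print(np.round(p),np.round(robot.inverse_kinematics(list(p),down(yw)),2))
E
```

```text
1 [  50   62  116   71 2432] [513.6 405. ] 60.0 [ 7.4 40.1]
2 [  57   55  100   86 2056] [498.9 336.8] 73.1 [ 7.5 42.3]
3 [  51   73  113   54 2381] [485.7 268.8] 51.8 [ 8.6 39.9]
[490 264 200] [ 0.29  0.28  1.55 -0.    1.31  0.81]
[517 400  61] [ 0.49  0.57  1.46 -0.    1.11  0.96]
[503.  45. 200.] [-0.13  0.19  1.67 -0.    1.28  1.57]
[492. -39.  98.] [-0.31  0.28  1.83 -0.    1.03  1.39]
[ 481. -123.   98.] [-0.48  0.28  1.83  0.    1.03 -0.35]
[503.  45.  98.] [-0.13  0.3   1.81 -0.    1.04 -0.  ]Traceback (most recent call last):
  File "<stdin>", line 14, in <module>
    return _wrapfunc(a, 'round', decimals=decimals, out=out)
    return _wrapit(obj, method, *args, **kwds)
    result = getattr(arr, method)(*args, **kwds)
TypeError: unsupported operand type(s) for *: 'NoneType' and 'float'
```

```bash
cat >> h.py <<'E'
PL={3:(489.5,264.2,52),2:(503.7,332.7,73),1:(517.9,401.2,60)}
def pick(k):
    x,y,a=PL[k]; a=np.radians(a)
    robot.move_gripper(.5)
    robot.move_ptp([x,y,200],down(a)); go(x,y,110)
    st('above'); print(go(x,y,61,v=60,f=6)); robot.move_gripper(0); st('gripped'); go(x,y,200,v=100); st('lifted')
E
python3 - <<'E'
from h import *
pick(3)
p=man(0,-85); robot.move_ptp([*p,190],down(YM)); st('over')
d=cam('scene');x=d['img'][150:250,270:430]
t=cam('top');y=t['img'][140:240,270:430]
cv2.imwrite('pics/over.png',np.vstack([cv2.resize(i,None,fx=3,fy=3,interpolation=cv2.INTER_CUBIC) for i in(x,y)]))
E
```

```text
above [490.2 264.2 110.7] F [-0.3 -0.2  0.9] w 0.498 ff 0.0 t 5.0
False
gripped [489.6 264.2  61.1] F [-0.7  0.4  0.4] w 0.124 ff 30.0 t 6.6
lifted [489.1 264.1 199.3] F [ 0.8 -0.3 -0.8] w 0.128 ff 30.0 t 8.1
over [ 481.5 -122.4  190. ] F [ 0.8  0.9 -0.9] w 0.127 ff 30.0 t 9.6
```

View pics/over.png

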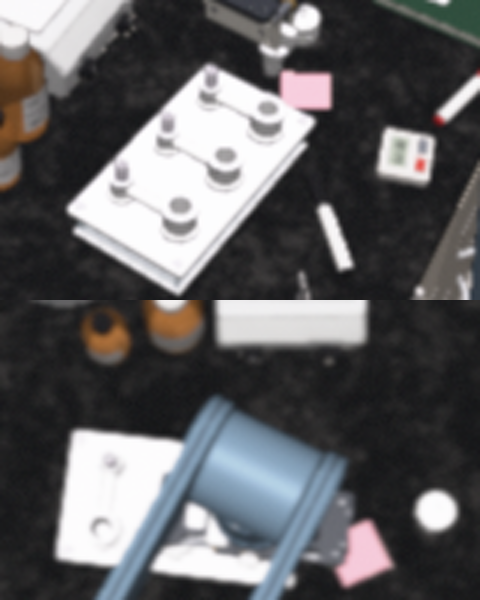

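```bash
cat >> h.py <<'E'
def insert(p):
    x,y=p; go(x,y,130,v=80); robot.sleep(.3); st('pre'); f0=np.array(robot.current_contact_force())
    z=130
    for i in range(12):
        hit=go(x,y,97,v=25,f=4); robot.sleep(.15)
        q=robot.current_tcp_pos(); f=np.array(robot.current_contact_force())-f0; print(i,hit,np.round(q,1),'F',f.round(1))
        if not hit or q[2]<98.8: break
        n=np.hypot(*f[:2]); 
        if n<.7: break
        x,y=np.array([x,y])+f[:2]/n*.7
        go(x,y,q[2]+2,v=30)
    return x,y
E
python3 - <<'E'
from h import *
print(man(0,-85),insert(man(0,-85)))
E
```

```text
pre [ 481.4 -123.3  130.4] F [-0.1 -0.  -1. ] w 0.127 ff 30.0 t 10.9
0 True [ 481.1 -122.9   97.8] F [ 0.  -0.9  5.9]
[ 481.22893903 -123.21479257] (np.float64(481.22893902684535), np.float64(-123.21479256638531))
```

```bash
cat >> h.py <<'E'
def release():
    q=robot.current_tcp_pos(); robot.move_gripper(.35); st('rel'); go(q[0],q[1],200,v=120)
E
python3 - <<'E'
from h import *
release()
for k,yy in((2,0),(1,85)):
    pick(k); p=man(0,yy); robot.move_ptp([*p,200],down(YM)); 
    if robot.current_gripper_width()<.1: raise SystemExit('lost')
    print(insert(p)); release()
robot.move_ptp([400,-250,300],down(YM))
d=cam('scene');x=d['img'][130:240,280:440]
t=cam('top');y=t['img'][150:250,270:430]
cv2.imwrite('pics/seated.png',np.vstack([cv2.resize(i,None,fx=2.8,fy=2.8,interpolation=cv2.INTER_CUBIC) for i in(x,y)]))
E
```

```text
rel [ 480.2 -122.4   96.9] F [0.2 0.3 0. ] w 0.35 ff 0.0 t 12.8
above [504.5 332.6 110.8] F [0.6 0.7 0.2] w 0.499 ff 0.0 t 16.7
False
gripped [503.8 332.7  61.1] F [-0.1  0.6  0.8] w 0.129 ff 30.0 t 18.3
lifted [503.3 332.5 199.1] F [ 0.2  0.  -0.9] w 0.125 ff 30.0 t 19.9
pre [492.2 -39.  130.3] F [ 0.2 -0.8 -0.4] w 0.126 ff 30.0 t 22.6
0 True [492.  -38.6  97.8] F [-0.6  0.   6.1]
(np.float64(492.0), np.float64(-38.9))
rel [491.2 -38.3  96.9] F [ 0.2 -0.   0.6] w 0.349 ff 0.0 t 24.5
above [518.7 401.1 110.9] F [0.  0.1 0.2] w 0.498 ff 0.0 t 28.4
False
gripped [517.9 401.2  61.1] F [ 0.3 -0.7  0.6] w 0.127 ff 30.0 t 30.0
lifted [517.5 401.  199.1] F [-0.7 -0.6 -1. ] w 0.127 ff 30.0 t 31.5
pre [503.   45.4 130.4] F [ 0.1  0.2 -0.9] w 0.125 ff 30.0 t 34.2
0 True [502.6  45.7  97.8] F [-0.2 -0.6  6.6]
(np.float64(502.77106097315465), np.float64(45.41479256638532))
rel [501.6  45.9  96.9] F [ 0.2  0.7 -0.2] w 0.348 ff 0.0 t 36.1
```

View pics/seated.png

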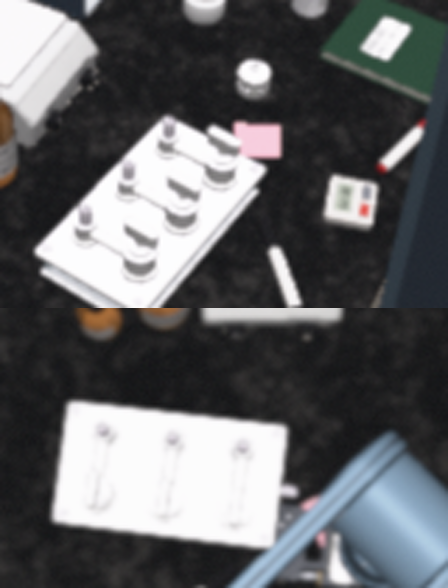

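```bash
cat > c.py <<'E'
from m import *
def cart(show=True):
    t=cam('top'); 
    g=t['img'].copy(); m=(g.min(2)>130).astype(np.uint8); m[:,:380]=0
    n,l,s,ce=cv2.connectedComponentsWithStats(m); out=[]
    for i in range(1,n):
        if 60<s[i,4]<260 and .75<s[i,2]/s[i,3]<1.33 and 130<ce[i][1]<285: 
            P,_=blob(t,130,(s[i,0]-4,s[i,1]-4,s[i,0]+s[i,2]+4,s[i,1]+s[i,3]+4),33); r=rect(P); out.append(r); print('cand',ce[i].round(1),s[i,4],r)
    d=cam('scene');n,l,s,ce=cv2.connectedComponentsWithStats((d['img'][140:200,340:420].min(2)>140).astype(np.uint8))
    print([((ce[i]+[340,140]).round(1).tolist(),int(s[i,4])) for i in range(1,n) if s[i,4]>60])
    return out
E
python3 - <<'E'
from c import *
robot.move_ptp([380,60,300],down(YM)); cart()
E
```

```text
cand [414.9 209.8] 147 [ 527.9 -331.9   46.5   46.2  -46.4]
cand [470.9 211.1] 120 [ 522.8 -521.2   40.4   39.    73.8]
[([371.5, 149.2], 146), ([415.0, 145.3], 98), ([350.4, 190.5], 387), ([405.0, 196.5], 102)]
```

```bash
python3 - <<'E'
from h import *
x,y=528.6,-334
a=YM
robot.move_gripper(.75)
robot.move_ptp([x,y,150],down(a+np.pi/2)); go(x,y,60)
print(go(x,y,4,v=60,f=6)); robot.move_gripper(0.0); st('g1'); robot.move_gripper(.75)
go(x,y,60); go(x,y,60,a); go(x,y,4,v=60,f=6); robot.move_gripper(0); st('g2')
go(x,y,200); st('lift')
d=cam('scene');i=d['img'][100:200,320:440]
cv2.imwrite('pics/cart.png',cv2.resize(i,None,fx=4,fy=4,interpolation=cv2.INTER_CUBIC))
E
```

```text
False
g1 [ 528.6 -334.     4.2] F [-1.2 -0.4  0.8] w 0.46 ff 30.0 t 44.8
g2 [ 528.7 -334.1    4.2] F [-0.6 -0.2  1.8] w 0.46 ff 30.0 t 49.4
lift [ 528.1 -333.6  198.9] F [-0.2  0.1 -0.2] w 0.461 ff 30.0 t 50.8
```

View pics/cart.png

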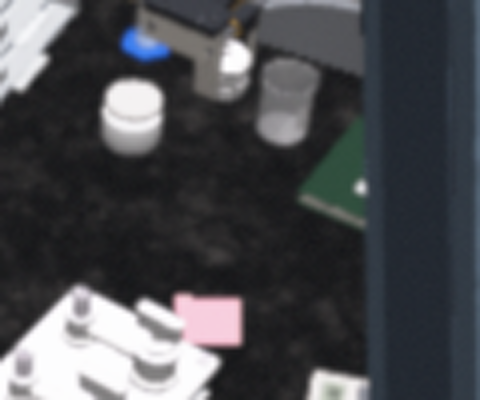

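```bash
python3 - <<'E'
from h import *
x,y=man(76,-85); print(x,y)
robot.move_ptp([x,y,200],down(YM)); go(x,y,125,v=80); robot.sleep(.3); st('pre'); f0=np.array(robot.current_contact_force())
for i in range(10):
    hit=go(x,y,89,v=25,f=4); robot.sleep(.15); q=robot.current_tcp_pos(); f=np.array(robot.current_contact_force())-f0; print(i,hit,np.round(q,1),f.round(1))
    if not hit or q[2]<90: break
    n=np.hypot(*f[:2])
    if n<.7: break
    x,y=np.array([x,y])+f[:2]/n*.7; go(x,y,q[2]+2,v=30)
if q[2]<90:
    print(go(x,y,81,v=15,f=22)); st('press')
E
```

```text
556.6162829685546 -132.84538826002947
pre [ 556.8 -132.9  125.4] F [-0.2 -0.1 -0.6] w 0.459 ff 30.0 t 53.1
0 False [ 556.9 -132.8   89.1] [1.9 1.9 0.6]
True
press [ 556.9 -132.7   84.1] F [ 0.2 -0.1  4.9] w 0.457 ff 30.0 t 55.3
```

```bash
cat > turn.py <<'E'
from h import *
def turn(yy):
    x,y=man(0,yy); robot.move_gripper(.35)
    robot.move_ptp([x,y,200],down(YM)); go(x,y,140); print(go(x,y,98,v=60,f=6)); robot.move_gripper(0); st('grip')
    for k in range(1,7): robot.move_linear([x,y,97.8],down(YM+np.radians(15*k)),speed=60)
    robot.sleep(.2); st('turned'); robot.move_gripper(.3); go(x,y,200,v=120)
E
python3 - <<'E'
from turn import *
q=robot.current_tcp_pos(); robot.move_gripper(.6); go(*q[:2],180); robot.move_gripper(0); go(*q[:2],130)
print(go(*q[:2],119,v=20,f=18)); st('top press'); go(*q[:2],200)
turn(-85)
E
```

```text
True
top press [ 557.4 -132.8  122.3] F [-1.   0.3  4.8] w 0.006 ff 2.6 t 58.5
False
grip [ 481.4 -123.    98.3] F [0.4 1.3 2.4] w 0.125 ff 30.0 t 62.1
turned [ 481.5 -123.2   97.9] F [1.8 4.5 4.1] w 0.126 ff 30.0 t 64.8
```

```bash
python3 - <<'E'
from turn import *
turn(0);turn(85)
robot.move_ptp([330,250,300],down(YM))
d=cam('scene');x=d['img'][130:240,280:440]
t=cam('top');y=t['img'][150:250,270:430]
cv2.imwrite('pics/end.png',np.vstack([cv2.resize(i,None,fx=2.8,fy=2.8,interpolation=cv2.INTER_CUBIC) for i in(x,y)]))
E
```

```text
False
grip [492.2 -38.7  98.3] F [-0.2  1.7  2.8] w 0.127 ff 30.0 t 70.1
turned [492.3 -38.9  97.9] F [3.1 4.4 3.9] w 0.132 ff 30.0 t 72.7
False
grip [503.   45.6  98.3] F [-0.6  1.3  2.6] w 0.129 ff 30.0 t 78.0
turned [503.1  45.4  97.9] F [2.1 2.9 3.8] w 0.129 ff 30.0 t 80.6
```

View pics/end.png

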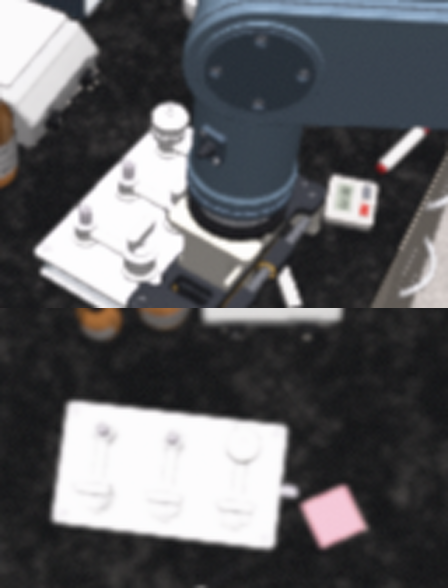

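```bash
python3 - <<'E'
from h import *
robot.move_gripper(0)
for yy in(85,0,-85):
    x,y=man(0,yy); robot.move_ptp([x,y,180],down(YM)); go(x,y,134); print(go(x,y,122,v=15,f=8)); st(yy); go(x,y,180)
robot.move_ptp([300,-420,300],down(0))
d=cam('scene');x=d['img'][130:240,270:430]
cv2.imwrite('pics/end2.png',cv2.resize(x,None,fx=4,fy=4,interpolation=cv2.INTER_CUBIC))
E
```

```text
True
85 [503.   45.3 125.6] F [-0.6 -0.2  4.7] w 0.008 ff 2.3 t 86.9
True
0 [492.1 -39.  125.6] F [-0.5 -0.1  4.8] w 0.005 ff 2.3 t 88.9
True
-85 [ 481.3 -123.3  125.6] F [-0.6 -0.2  4.5] w 0.008 ff 2.3 t 90.9
```

View pics/end2.png

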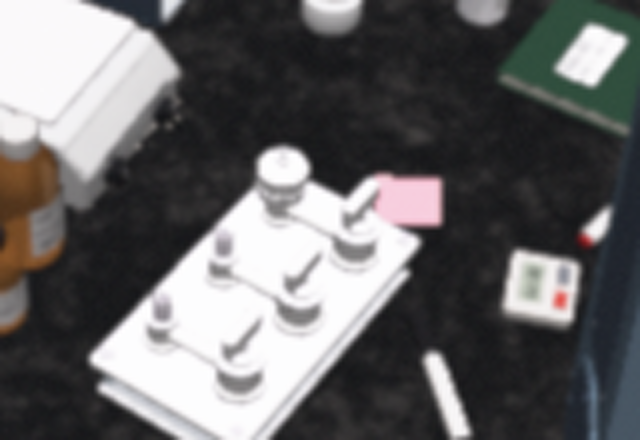

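All three plugs are seated with their tops at 126 mm and their handles along the length. The cartridge is upright on spigot 0 (around pixel 283,175), and no other cartridge is on the worktop.

```bash
python3 -c "
from bench import robot
print(robot.hand_in())"
```

```text
the job is handed in; nothing more can be done
None
```

I handed the job in at about 91 s: all three plugs are seated and turned shut along the manifold, and the only cartridge there is pressed down to its shoulder on spigot 0; the hand-in call gave no verdict.

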